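# Stow preserve tins under the low cellar rack

## Robot

A 6-joint arm with a two-finger parallel gripper is mounted at the origin on the work surface. World frame = base frame: x ahead of the robot, y to its left, z up, the work surface at z = 0. Lengths are in mm, angles in rad, forces in N, time in s.
With the tool pointing down it reaches from about 275 to 750 mm from the base axis. Payload 10.2 kg.
Tool frame: the origin (TCP) lies midway between the tips of the shut fingers; the grasp point (between the pads) lies 19 mm behind it; z points along the fingers, y is the line along which they close (so a half turn about z gives the same grasp; the last joint's range is limited). The gripper opens to 85 mm and grips with 20 to 120 N. Pads are 22 mm wide; open, the fingers measure 114 mm over their backs; the gripper's body (76 mm by 85 mm) begins 54 mm behind the grasp point. The pads swing forward as they close: fully open they stand 13 mm farther back than shut.
Start: joints at [-1.502, 0.313, 1.498, -0, 1.331, -0.223], TCP at [151.017, -502.817, 231.294] pointing down, gripper open.
Joint ranges: [-2.94, 2.94], [-0.97, 2.17], [0.19, 2.56], [-1.23, 4.37], [0.02, 3.11], [-2.88, 2.88]. Speed limits (rad/s): [2.39, 2.39, 3.01, 3.14, 3.14, 3.14].

## Interface

Orientations are given as a 3x3 rotation matrix whose columns are the frame's x, y, z axes.
In Python, from bench import goto, move_straight, set_joints, command_gripper, pause, solve_ik, state, read_camera, camera_info, MotionError, hand_in, search_frame, silhouettes, landmark_of gives the robot as it stands. Calls block until the motion is done:
- goto(position, orientation): joint-space move of the TCP to a pose.
- move_straight(position, frame=None, velocity=150, max_force=None): straight line of the TCP; frame=None keeps the orientation; velocity is the mean speed in mm/s. With max_force (N) it stops when the force on the tool has changed by that much, and returns True; else False.
- set_joints(angles): joint-space move.
- command_gripper(opening, grasp_force=None): opening from 0.0 (shut) to 1.0 (fully open); grasp_force is the grip in N (None keeps the last); returns when the fingers have stopped.
- pause(seconds).
- solve_ik(position, orientation): joint angles nearest the present ones, or None.
- state(): the state.
- read_camera(name): name is "scene" or "top" or "wrist"; returns (picture, depth): 420x560x3 uint8, red, green, blue; 420x560 float32, mm along the optical axis (not along the pixel's ray), 0 where there is no reading.
- camera_info(name): a dict with "vfov" (degrees; the focal length in pixels is half the picture's height over the tangent of half this angle, whatever the lens; pixels are square), "cx", "cy" (the principal point, pixels), "camera_from_world" (4x4, takes a point from world to camera coordinates). Camera axes: x right, y down, z forward; pixel columns grow to the right and rows downward; lengths in mm; the calibration is good to about 2 mm. A picture is of the moment at which its call begins: read the wrist's pose just before it. camera_info takes no time and is no camera call; for the wrist camera it gives the pose at the moment of the call.
A pose or a line that the arm cannot do raises MotionError and nothing moves.
- hand_in(): hands the job in; it is judged then, once.
Trained networks look in the newest picture that a camera, given by its name, has taken for a name from the list of things; names that differ only in an ending like _2 or _b are one class to them, and where a whole thing is asked for, a point or a joint stands for the part that bears it (a point fixed in the world has none). Each returns a list of dicts, best first, with "confidence" (0 to 1); they miss things now and then, are a little off and sometimes report something else, mostly with a low value. They report only what shows in the picture. A call takes as long as a camera call.
- search_frame(camera, query): "bbox" ([left, top, right, bottom] in pixels, round what is visible of it).
- silhouettes(camera, query): "pixels" (420x560 bool, what is visible of it) and "bbox" ([left, top, right, bottom] in pixels, round what is visible of it).
- landmark_of(camera, query): "location" ([row, column] in pixels: a listed point, or the origin of a listed thing).
The state is a dict: "clock": time; "q": joint angles; "joint_vel": joint speeds; "effort": joint torques, N m; "tool_pos": TCP position; "eef_rot": TCP orientation; "contact_force": force on the tool from outside, world axes, zero at the start; "moment": the same for the moment, N m; "width": opening from 0.0 (shut) to 1.0 (fully open); "grasp_force": force on a finger pad.
Only numpy, scipy, OpenCV 4.12 (cv2) and the standard library are available. Lean on these libraries where they do the work, as an engineer would, in place of code of your own. Each camera call takes 0.05 s, during which the arm holds its last target. There are 200 camera calls.

## Task

Lift the wooden stop bar away from the front of the low rack, then slide every flat rectangular tin on the table under the slats into the bay whose tag has the colour of its lid, lid up, until it is fully home against the back stop. Then lay the stop bar down again on the table across the front of the bays, centred, parallel with the rack and close up against the ends of the tins, and leave the jars, bottle and other things standing where they are.

Things in the scene. Friction and masses are not known exactly. Their poses are not given: they have to be found in the camera images.
- rack: Low slatted wooden rack, fixed, 330 mm wide, 160 deep, 64 high. Origin: on the table below the middle of its front edge; x runs in under the slats (away from the robot), y left along the front edge. Four open bays centred at y = -120, -40, 40, 120 mm, each 70 mm wide between 10 mm dividers that end flush with the front edge (x = 0); 46 mm clear height under the slats
- back_stop (a point): middle of the foot of the rack's back stop, a board across all four bays; its face is 96 mm in from the rack's front edge
- rack_top (a point): point on the upper face of the rack's slats (64 mm above the table), 85 mm in from the front edge. A 22 mm front rail and rear rail carry slats that run along x with 16 mm gaps, so tins show through. The top is free but for the flat tags and will carry the stop bar
- mouth (a point): point on the table 34 mm in front of the middle of the rack's front edge: about where the stop bar belongs
- bar: Pale wooden stop bar lying across the mouths of the bays, loose, 300 mm long (its y) by 36 mm wide (its x) by 36 mm high, about 0.3 kg. On top of its middle stands a dark wooden grip block, 22 mm (x) by 36 mm (y), from z = 36 to z = 76 mm. Origin: centre of its underside
- tin_red: Flat rectangular preserve tin with a red lid, steel sides; 104 mm long (its x), 60 mm wide (its y), 40 mm high, 0.2 to 0.42 kg. Origin: centre of its underside. Same either way round. May be absent
- tin_blue: Flat rectangular preserve tin with a blue lid, steel sides; 104 mm long (its x), 60 mm wide (its y), 40 mm high, 0.2 to 0.42 kg. Origin: centre of its underside. Same either way round. May be absent
- tin_yellow: Flat rectangular preserve tin with a yellow lid, steel sides; 104 mm long (its x), 60 mm wide (its y), 40 mm high, 0.2 to 0.42 kg. Origin: centre of its underside. Same either way round. May be absent
- tin_white: Flat rectangular preserve tin with a white lid, steel sides; 104 mm long (its x), 60 mm wide (its y), 40 mm high, 0.2 to 0.42 kg. Origin: centre of its underside. Same either way round. May be absent
- tag_red: Flat red tag, 20 by 56 by 3 mm, fixed on the front rail of the rack above the middle of the bay for the red tin (11 mm behind the rack's front edge); axes as the rack's. Origin: centre of its underside. A tin home against the back stop has its centre 33 mm further in (x) than the tag, and its near end sticks out 8 mm in front of the rack
- tag_blue: Flat blue tag, 20 by 56 by 3 mm, fixed on the front rail of the rack above the middle of the bay for the blue tin (11 mm behind the rack's front edge); axes as the rack's. Origin: centre of its underside. A tin home against the back stop has its centre 33 mm further in (x) than the tag, and its near end sticks out 8 mm in front of the rack
- tag_yellow: Flat yellow tag, 20 by 56 by 3 mm, fixed on the front rail of the rack above the middle of the bay for the yellow tin (11 mm behind the rack's front edge); axes as the rack's. Origin: centre of its underside. A tin home against the back stop has its centre 33 mm further in (x) than the tag, and its near end sticks out 8 mm in front of the rack
- tag_white: Flat white tag, 20 by 56 by 3 mm, fixed on the front rail of the rack above the middle of the bay for the white tin (11 mm behind the rack's front edge); axes as the rack's. Origin: centre of its underside. A tin home against the back stop has its centre 33 mm further in (x) than the tag, and its near end sticks out 8 mm in front of the rack
- jar_red: Red preserve jar, 80 mm across, 75 mm high; not part of the job, to be left alone. Origin: centre of its underside
- jar_amber: Amber glass jar, 84 mm across, 75 mm high; not part of the job, to be left alone. Origin: centre of its underside
- wine: Green wine bottle, 74 mm across, 240 mm high; not part of the job, to be left alone. Origin: centre of its underside
- round_tin: Round brass-coloured tin, 72 mm across, 45 mm high; not part of the job, to be left alone. Origin: centre of its underside
- brush: Hand brush lying on the table; not part of the job, to be left alone. Origin: in the brush, at table level
- pot: Open terracotta pot, 90 mm across, 65 mm high; not part of the job, to be left alone. Origin: centre of its underside

How it is judged (in metres and radians):
On the way, in this order (a step that is already met when the one before it is completed fails the run):
1. the stop bar is away from the mouths of the bays (horizontal distance between bar and mouth above 0.075 m), for 0.2 s.
2. every tin present is under the slats in the bay of its colour, home against the back stop (x of tin_red in the frame of tag_red between 0.025 and 0.04 m and y of tin_red in the frame of tag_red between -0.012 and 0.012 m and height (world z) of each of tin_red, tin_blue, tin_yellow, tin_white below 0.006 m and angle between each of tin_red, tin_blue, tin_yellow, tin_white's own z axis and vertical below 0.1 rad and angle between the x axis of each of tin_red, tin_blue, tin_yellow, tin_white and the x axis of rack, either way round below 0.2 rad and x of tin_blue in the frame of tag_blue between 0.025 and 0.04 m and y of tin_blue in the frame of tag_blue between -0.012 and 0.012 m and x of tin_yellow in the frame of tag_yellow between 0.025 and 0.04 m and y of tin_yellow in the frame of tag_yellow between -0.012 and 0.012 m and x of tin_white in the frame of tag_white between 0.025 and 0.04 m and y of tin_white in the frame of tag_white between -0.012 and 0.012 m), for 0.2 s.
At the end, for the whole second after the job is handed in: Every tin present is lid up on the table in the bay of its colour, within 8 mm of the back stop and 12 mm of the bay's middle line; the bar lies on the table in front of the bays, within 30 mm of the tins' ends, centred within 30 mm, parallel within 0.1 rad; all at rest (all of step 2 and x of bar in the frame of rack between -0.056 and -0.015 m and y of bar in the frame of rack between -0.03 and 0.03 m and angle between the x axis of bar and the x axis of rack, either way round below 0.1 rad and height (world z) of bar below 0.006 m and angle between bar's own z axis and vertical below 0.1 rad and linear speed of each of bar, tin_red, tin_blue, tin_yellow, tin_white below 0.02 m/s); the robot touches nothing.
It fails at once if a jar, the bottle, the round tin, the brush or the pot is moved more than 50 mm (distance of any of jar_red, jar_amber, wine, round_tin, brush, pot from where it was at the start of the episode above 0.05 m).
It fails at once if a jar, the bottle or the pot is tipped over (angle between any of jar_red, jar_amber, wine, pot's own z axis and vertical above 0.6 rad).
Of tin_red, tin_blue, tin_yellow, tin_white only 2 to 4 are there at a start; the rules pass over those that are not, and their reading is None.
At some moment in a run one of tin_red, tin_blue, tin_yellow, tin_white, bar may be knocked a few centimetres aside while the robot is not near it.
Once in a run the grip may slacken for a moment while it holds something.
It also fails if it takes over 210 s, if anything falls off the work surface, if the arm or the gripper's body presses on something with over 40 N, if the wrist force passes 120 N, or if a joint passes its speed limit or range.

## Working session

There is one attempt and no reset: what is moved stays moved. The work goes in short steps, each a Python script; the robot and the scene stay as the last script left them, time stands still between calls to the robot, and variables do not carry over. Pictures are saved under pics/ and viewed, at most 14 in all, crops included, and the job is handed in when it is done.

```bash
ls; mkdir -p pics; python3 - <<'E'
from bench import *
import cv2,numpy as np
for c in("scene","top"):
    im,d=read_camera(c); cv2.imwrite(f"pics/{c}0.png",im[:,:,::-1]); i=camera_info(c); print(c,i["vfov"],i["cx"],i["cy"],np.round(i["camera_from_world"],3).tolist(), (d>0).mean())
    for n in ["rack","bar","tin_red","tin_blue","tin_yellow","tin_white","tag_red","tag_blue","tag_yellow","tag_white"]:
        print(n,[(round(r["confidence"],2),np.round(r["bbox"]).tolist()) for r in search_frame(c,n)][:3])
print(state())
E
```

```text
bench.py
pics
scene 53.30986247225053 281.2858414748724 207.85985808577618 [[0.548, 0.836, -0.004, -286.562], [0.499, -0.331, -0.801, -218.318], [-0.671, 0.437, -0.599, 1770.237], [0.0, 0.0, 0.0, 1.0]] 0.9866241496598639
rack [(0.6, [244.0, 192.0, 359.0, 269.0])]
bar []
tin_red [(0.81, [312.0, 157.0, 332.0, 180.0]), (0.42, [253.0, 215.0, 266.0, 227.0])]
tin_blue []
tin_yellow [(0.48, [370.0, 159.0, 390.0, 181.0])]
tin_white [(0.66, [339.0, 170.0, 365.0, 192.0]), (0.33, [368.0, 159.0, 392.0, 178.0])]
tag_red [(0.61, [272.0, 207.0, 289.0, 217.0]), (0.39, [316.0, 194.0, 328.0, 201.0])]
tag_blue []
tag_yellow [(0.46, [301.0, 199.0, 311.0, 208.0])]
tag_white [(0.66, [251.0, 216.0, 270.0, 227.0])]
top 53.1912278777043 277.54060149588804 204.90498770271842 [[0.022, -1.0, 0.009, -25.064], [-0.987, -0.023, -0.158, 543.643], [0.159, -0.005, -0.987, 1118.326], [0.0, 0.0, 0.0, 1.0]] 0.9960374149659864
rack [(0.91, [205.0, 143.0, 328.0, 208.0]), (0.67, [85.0, 252.0, 120.0, 283.0]), (0.53, [143.0, 248.0, 180.0, 292.0])]
bar [(0.87, [219.0, 213.0, 327.0, 228.0])]
tin_red [(0.98, [142.0, 248.0, 179.
[... 596 characters left out ...]
713e-01]), 'joint_vel': array([ 1.14644289e-03,  2.04445871e-04,  2.22226789e-06, -8.69114791e-04,
       -1.12044370e-03, -5.20601227e-04]), 'effort': array([ 7.77750247e-04, -4.12163186e+01, -2.59895754e+01, -1.14704012e-04,
        5.88472903e-04,  1.48384601e-05]), 'tool_pos': array([ 151.0172925 , -502.81262667,  231.30641394]), 'eef_rot': array([[ 9.57731473e-01,  2.87663736e-01, -4.07667714e-08],
       [ 2.87663736e-01, -9.57731473e-01, -1.15379964e-05],
       [-3.35810676e-06,  1.10385751e-05, -1.00000000e+00]]), 'contact_force': array([-0.58912231, -0.86607664, -0.16904152]), 'moment': array([ 0.0336087 ,  0.04041705, -0.01176823]), 'grasp_force': 0.0, 'width': 1.0021823668187042}
```

View pics/top0.png

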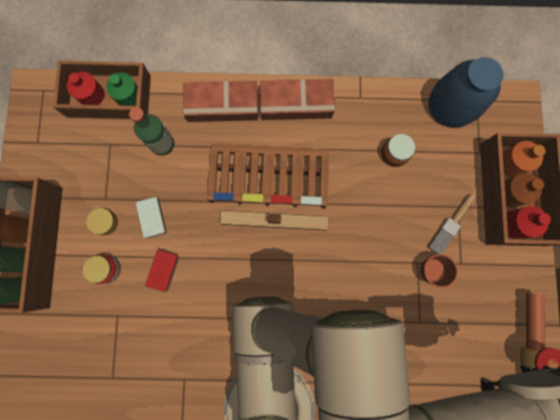

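View pics/scene0.png

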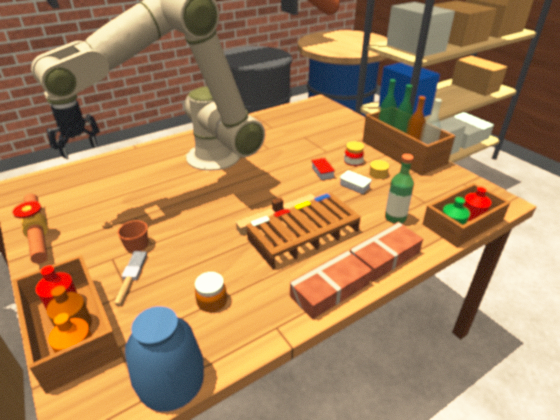

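The top view shows the rack at (268,176) with tags, left to right, blue (224,197), yellow (253,198), red (282,200) and white (311,201). The bar is at (274,220). Only two tins are visible: white at (150,217) and red at (161,270). The networks confuse colours at this scale, so next I'll get metric poses.

```bash
cat > h.py <<'E'
from bench import *
import numpy as np, cv2
def Rz(yaw):  # tool down, tool y (closing) axis at yaw+90deg ; tool x along yaw
    c,s=np.cos(yaw),np.sin(yaw); return np.array([[c,s,0],[s,-c,0],[0,0,-1.]])
def cloud(cam):
    i=camera_info(cam); im,d=read_camera(cam)
    f=210/np.tan(np.radians(i["vfov"])/2); v,u=np.mgrid[:420,:560]
    P=np.stack([(u-i["cx"])/f*d,(v-i["cy"])/f*d,d,np.ones_like(d)],-1)@np.linalg.inv(i["camera_from_world"]).T
    P=P[...,:3]; P[d==0]=np.nan
    return im,P
def rect(pts):
    (c,(a,b),t)=cv2.minAreaRect(pts[:,:2].astype(np.float32)); t=np.radians(t)
    if a<b: a,b,t=b,a,t+np.pi/2
    t=(t+np.pi/2)%np.pi-np.pi/2
    return np.round(c,1),round(a,1),round(b,1),round(t,4)  # centre,long,short,angle of long axis
def comp(im,P,mask,near,r=200,minn=15):
    """connected components of mask, within r of near, as rects"""
    n,l,s,c=cv2.connectedComponentsWithStats(mask.astype(np.uint8)); out=[]
    for k in range(1,n):
        if s[k,4]<minn: continue
        p=P[l==k]; p=p[~np.isnan(p[:,0])]
        if len(p) and np.hypot(*(np.median(p[:,:2],0)-near))<r: out.append((s[k,4],np.round(np.median(p,0),1),rect(p)))
    return sorted(out,key=lambda o:-o[0])
E
python3 - <<'E'
from h import *
im,P=cloud("top")
for n,(v,u) in dict(bar=(217,240),barR=(224,315),bar_grip=(220,274),white=(217,150),red=(270,161),tb=(197,224),ty=(198,253),tr=(200,282),tw=(201,311),amber=(148,400),pot=(268,438),brush=(240,445),round=(221,100),jar=(268,98),wine=(140,157)).items(): print(n,P[v,u].round(),im[v,u])
z=P[...,2]
for o in comp(im,P,(z>30)&(z<46),np.array([450,0]),600): print("z30-46",o)
for o in comp(im,P,(z>50)&(z<74),np.array([450,0]),600): print("z50-74",o)
E
```

```text
bar [509.  91.  35.] [177 144 101]
barR [ 495. -118.   28.] [178 140  99]
bar_grip [498.  -4.  77.] [93 55 37]
white [503. 339.  36.] [182 191 169]
red [359. 298.  42.] [159  47  44]
tb [559. 133.  67.] [ 47  75 112]
ty [558.  55.  63.] [182 181  77]
tr [554. -24.  65.] [163  47  45]
tw [ 553. -103.   66.] [183 192 176]
amber [ 705. -346.   79.] [180 190 164]
pot [ 382. -468.    2.] [164  90  64]
brush [ 460. -486.   15.] [112 107 100]
round [488. 473.  44.] [177 151  85]
jar [361. 455.  73.] [178 154  88]
wine [698. 310. 121.] [40 57 41]
z30-46 (np.int32(1256), array([503.7,  -1.3,  34.9]), (array([504.8,  -3.7]), 298.9, 36.7, np.float64(1.5379)))
z30-46 (np.int32(861), array([359. , 299.1,  38.7]), (array([359.5, 300.1]), 104.1, 61.7, np.float64(-0.2543)))
z30-46 (np.int32(815), array([503.4, 339.4,  38.6]), (array([504.4, 340.5]), 104.2, 60.5, np.float64(0.2919)))
z30-46 (np.int32(513), array([488.3, 474.1,  43. ]), (array([489.5, 476. ]), 71.6, 70.0, np.float64(-1.2926)))
z30-46 (np.int32(160), array([800. , 152.5,  38. ]), (array([799.8, 155.6]), 207.3, 6.1, np.float64(-1.5225))
[... 2299 characters left out ...]
0.7, 69.9, np.float64(0.457)))
z50-74 (np.int32(296), array([ 702.8, -342. ,   71.6]), (array([ 705.6, -346.1]), 74.4, 60.1, np.float64(1.1335)))
z50-74 (np.int32(280), array([ 373.8, -467.9,   61.9]), (array([ 374.7, -450.6]), 88.3, 87.3, np.float64(0.8029)))
z50-74 (np.int32(137), array([841.8, 411.9,  62.9]), (array([851.6, 420.8]), 77.2, 32.3, np.float64(-0.7943)))
z50-74 (np.int32(122), array([872.7, 379.1,  62.5]), (array([874.2, 379.1]), 131.9, 3.0, np.float64(-0.0041)))
z50-74 (np.int32(90), array([698.9, 304.8,  62.1]), (array([710.9, 312.5]), 73.4, 31.7, np.float64(-0.6986)))
z50-74 (np.int32(25), array([494.7,  -1.3,  70.1]), (array([497.4,  -4. ]), 32.5, 7.3, np.float64(1.5295)))
```

```bash
cat >> h.py <<'E'
RO=np.array([549.0,17.3]); RY=-0.0263
def rk(x,y):  # rack -> world xy
    c,s=np.cos(RY),np.sin(RY); return RO+np.array([c*x-s*y,s*x+c*y])
def to_rk(p):
    c,s=np.cos(RY),np.sin(RY); d=np.asarray(p)-RO; return np.array([c*d[0]+s*d[1],-s*d[0]+c*d[1]])
def best(p,yaw):
    o=[]
    for k in (0,np.pi,-np.pi):
        q=solve_ik(np.asarray(p,float),Rz(yaw+k))
        if q is not None: o.append((abs(q[5]),yaw+k))
    return min(o)[1]
def xyz(p,z): return np.array([p[0],p[1],float(z)])
def st(m=""):
    s=state(); print(m,"t%.1f"%s["clock"],"tcp",s["tool_pos"].round(1),"F",s["contact_force"].round(1),"w%.3f g%.1f"%(s["width"],s["grasp_force"]))
E
python3 - <<'E'
from h import *
p=np.array([504.8,-3.7])
im,P=cloud("top"); z=P[...,2]
b=comp(im,P,(z>30)&(z<46),p,40)[0]; print(b)
p=b[2][0]; by=(b[2][3]+np.pi)%np.pi-np.pi/2
# grip block refined: bar centre
y=best(xyz(p,100),by); print(by,y)
command_gripper(0.75,60)
goto(xyz(p,140),Rz(y)); st("above")
print(move_straight(xyz(p,42),velocity=80,max_force=10)); st("down")
command_gripper(0.0,60); st("grip")
move_straight(xyz(p,130),velocity=100); st("up")
t=rk(92,0); yy=y-by+RY
move_straight(xyz(t,130),Rz(yy),velocity=120); st("over")
print(move_straight(xyz(t,42+64-4),velocity=40,max_force=6)); st("set")
command_gripper(0.75); 
move_straight(xyz(t,190),velocity=120); st("clear")
E
```

```text
(np.int32(1254), array([503.8,  -2.7,  34.9]), (array([504.9,  -3.8]), 299.7, 36.5, np.float64(1.5386)))
-0.03219632679489681 -0.03219632679489681
above t3.8 tcp [505.   -4.5 140.1] F [ 0.4 -0.1  0.5] w0.752 g0.0
False
down t5.1 tcp [505.2  -3.8  42.4] F [ 0.1  0.4 -0.6] w0.749 g0.0
grip t5.5 tcp [505.3  -3.8  42.5] F [0.8 1.6 4.9] w0.414 g60.9
up t6.5 tcp [504.5  -3.7 129.3] F [ 0.2  0.1 -3.2] w0.410 g60.1
over t7.8 tcp [640.6  14.9 129.9] F [-0.  -0.1 -4.1] w0.416 g60.1
True
set t8.4 tcp [640.8  14.9 106.5] F [-0.5 -0.5  3.9] w0.412 g60.9
clear t9.6 tcp [640.6  14.9 189.1] F [ 0.4 -0.5 -0.2] w0.749 g0.0
```

```bash
cat >> h.py <<'E'
def find_tin(near,r=130):
    im,P=cloud("top"); z=P[...,2]
    for o in comp(im,P,(z>30)&(z<46),np.array(near),r,300):
        if 95<o[2][1]<114 and 52<o[2][2]<70: return o[2]
def grasp_tin(near,off=15):
    c,a,b,th=find_tin(near); print("tin",c,a,b,th)
    g=c-off*np.array([np.cos(th),np.sin(th)]); y=best(xyz(g,60),th)
    command_gripper(1.0,90)
    goto(xyz(g,130),Rz(y)); print("hit",move_straight(xyz(g,7),velocity=90,max_force=10))
    command_gripper(0.0,90); st("grip")
    move_straight(xyz(g,17),velocity=60); st("lift")
    return y-th
def insert(bay,dy,off=15):
    Y=Rz(dy+RY)
    move_straight(xyz(rk(-90-off,bay),17),Y,velocity=120)
    move_straight(xyz(rk(-90-off,bay),8),velocity=40); st("pre")
    print("snag",move_straight(xyz(rk(-28-off,bay),8),velocity=50,max_force=15)); st("in")
E
python3 - <<'E'
from h import *
im,P=cloud("top"); cv2.imwrite("pics/top1.png",im[:,:,::-1])
dy=grasp_tin([504,340])
move_straight(xyz(rk(-130,130),17),Rz(dy+RY+0.15),velocity=130)
insert(-120,dy)
im,P=cloud("wrist"); cv2.imwrite("pics/w1.png",im[:,:,::-1])
E
```

```text
tin [504.4 340.8] 104.0 60.8 0.2899
hit False
grip t14.4 tcp [490.4 336.8   7.9] F [-1.  -1.3  5.1] w0.684 g98.5
lift t14.7 tcp [490.  336.5  17.2] F [ 0.7  0.2 -4.1] w0.682 g97.4
pre t19.0 tcp [441.  -99.8   7.9] F [-0.4  1.2  0.7] w0.685 g102.7
snag False
in t20.4 tcp [ 502.9 -101.5    7.9] F [-0.2  0.  -2.1] w0.691 g102.7
```

View pics/top1.png

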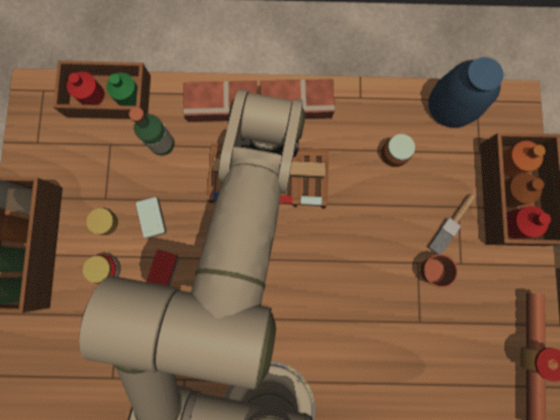

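View pics/w1.png

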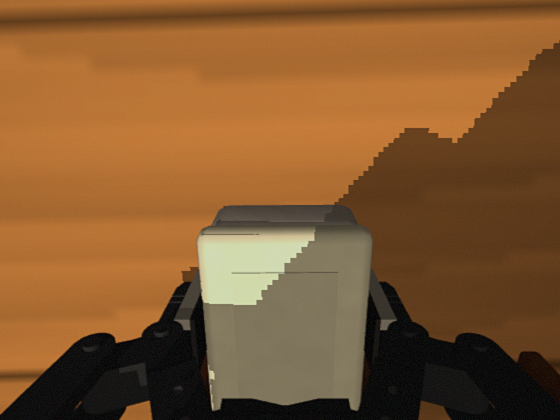

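The new top view shows no further tins in the area the arm was hiding, and the bar is lying on the rack top. The wrist view shows the white tin (about 200–370, 205–410) held squarely, with a clean entry into the bay. Next: release it and push it home.

```bash
cat >> h.py <<'E'
def push(bay,dy,start=-115,vel=50):
    Y=Rz(dy+RY)
    goto(xyz(rk(start,bay),120),Y); move_straight(xyz(rk(start,bay),12),velocity=120)
    print("stop",move_straight(xyz(rk(-15,bay),12),velocity=vel,max_force=14)); st("push"); print("rack x",to_rk(state()["tool_pos"][:2]))
    move_straight(xyz(rk(-60,bay),12),velocity=80); move_straight(xyz(rk(-60,bay),150),velocity=150)
E
python3 - <<'E'
from h import *
dy=np.arctan2(state()["eef_rot"][1,0],state()["eef_rot"][0,0])-RY; print(dy)
command_gripper(1.0); p=state()["tool_pos"][:2]; move_straight(xyz(p,120),velocity=120); command_gripper(0.0); st()
push(-120,dy)
im,P=cloud("wrist"); cv2.imwrite("pics/w2.png",im[:,:,::-1])
goto(np.array([400,150,200.]),Rz(dy+RY))
im,P=cloud("top"); cv2.imwrite("pics/t2.png",cv2.resize(im[120:300,80:360],None,fx=2.8,fy=2.8)[:,:,::-1])
# tin near-end in the bay mouth
z=P[...,2]
for o in comp(im,P,(z>30)&(z<46),np.array([545,-100]),60,5): print(o)
print(find_tin([359,300]))
E
```

```text
3.1414455689864185
 t22.7 tcp [ 503.  -101.6  120. ] F [-0.4 -0.3 -0.7] w0.002 g0.0
stop True
push t25.9 tcp [ 526.1 -101.8   11.5] F [0.2 0.1 1. ] w0.000 g0.0
rack x [ -19.78137974 -119.65916713]
(np.int32(97), array([ 598.1, -122. ,   39.4]), (array([ 598.1, -123. ]), 53.0, 13.7, np.float64(0.0084)))
(np.int32(95), array([597.4, -88.3,  39.3]), (array([599. , -87.7]), 51.6, 14.2, np.float64(-0.0288)))
(np.int32(80), array([ 541.7, -102.7,   38.5]), (array([ 542.3, -103.1]), 55.8, 9.1, np.float64(-1.5563)))
None
```

View pics/t2.png

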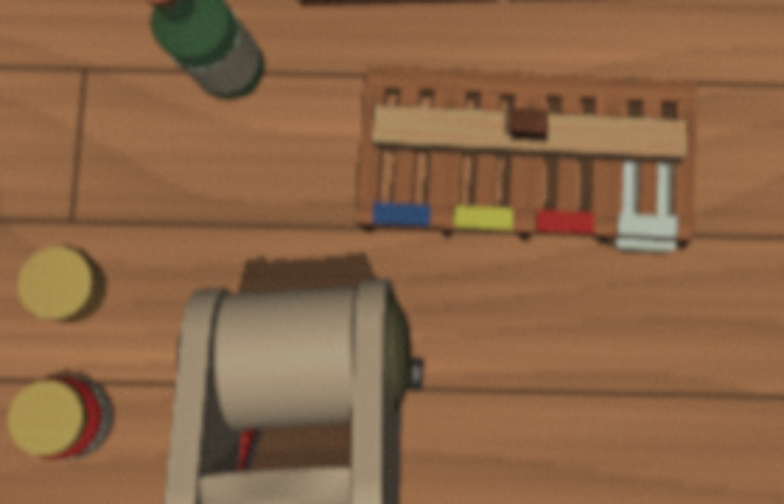

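The white tin is in the white-tagged bay and sticks out about 8 mm at crop (647,245), so it is home. The arm hides the red tin, so I'll move it aside, find the tin again and repeat.

```bash
python3 - <<'E'
from h import *
goto(np.array([400,-150,220.]),Rz(RY+np.pi))
dy=grasp_tin([359,300])
insert(-40,dy)
command_gripper(1.0); st("rel"); p=state()["tool_pos"][:2]; move_straight(xyz(p,120),velocity=120); command_gripper(0.0)
push(-40,dy)
goto(np.array([400,-250,220.]),Rz(RY+np.pi))
im,P=cloud("top"); cv2.imwrite("pics/t3.png",cv2.resize(im[120:300,80:360],None,fx=2.8,fy=2.8)[:,:,::-1])
z=P[...,2]
for c in ([545,-100],[543,-23]):
  for o in comp(im,P,(z>30)&(z<46),np.array(c),30,5): print(o)
for o in comp(im,P,(z>90)&(z<106),rk(92,0),60,300): print("bar",o,to_rk(o[2][0]))
st()
E
```

```text
tin [359.7 300.2] 103.8 60.7 -0.2607
hit False
grip t34.4 tcp [345.6 304.4   7.9] F [-1.7 -1.1  8.6] w0.687 g98.2
lift t34.7 tcp [345.2 304.1  17.2] F [-0.2 -0.2 -4.1] w0.686 g97.1
pre t38.0 tcp [443.1 -19.9   7.9] F [-0.2  0.2  0.3] w0.687 g97.4
snag False
in t39.4 tcp [504.4 -21.4   7.9] F [-4.2 -0.   4.8] w0.689 g98.2
rel t39.8 tcp [505.1 -21.6   8. ] F [0.1 0.1 0.8] w1.002 g0.0
stop True
push t44.9 tcp [528.1 -21.9  11.4] F [-0.3 -0.3 -0.2] w-0.001 g0.0
rack x [-19.83579954 -39.6941721 ]
(np.int32(78), array([ 541.5, -101.9,   38.2]), (array([ 542.8, -103.1]), 55.7, 9.2, np.float64(-1.558)))
(np.int32(81), array([544.7, -25.2,  38.1]), (array([544.4, -23.6]), 58.9, 10.0, np.float64(1.5365)))
bar (np.int32(1380), array([638.5,  12.6,  98.8]), (array([640.2,  14.3]), 298.9, 37.9, np.float64(1.5457))) [91.24735166 -0.60067903]
 t47.6 tcp [ 400.4 -248.9  219.4] F [0.2 0.2 0.5] w-0.002 g0.0
```

View pics/t3.png

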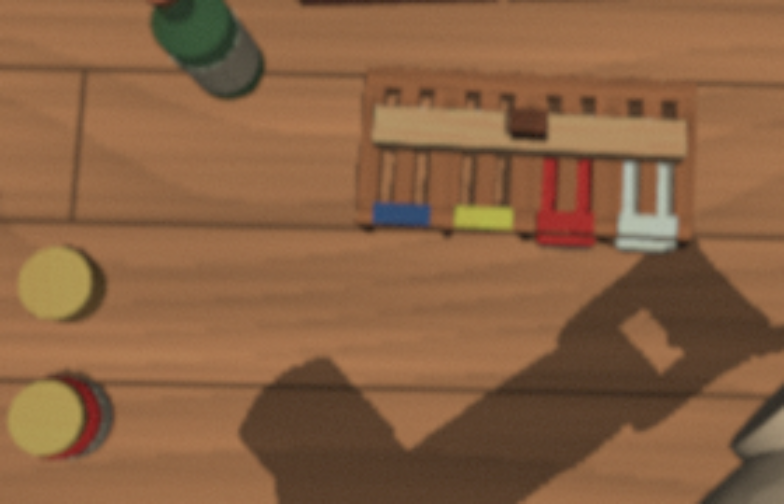

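Both tins are home, the red at crop (566,232) and the white at (647,236). Next I'll put the bar back.

```bash
python3 - <<'E'
from h import *
p=np.array([640.2,14.3]); by=1.5457-np.pi/2
y=best(xyz(p,150),by); command_gripper(0.75,60)
goto(xyz(p,200),Rz(y)); print(move_straight(xyz(p,107),velocity=90,max_force=10)); st("down")
command_gripper(0.0,60); st("grip")
move_straight(xyz(p,130),velocity=80)
yy=y-by+RY
t=rk(-34,0); move_straight(xyz(t,130),Rz(yy),velocity=120); st("over")
print(move_straight(xyz(t,38),velocity=40,max_force=6)); st("set")
command_gripper(0.75); st("rel")
move_straight(xyz(t,150),velocity=120)
goto(np.array([400,-300,250.]),Rz(RY+np.pi))
im,P=cloud("top"); cv2.imwrite("pics/t4.png",cv2.resize(im[120:300,80:360],None,fx=2.8,fy=2.8)[:,:,::-1])
z=P[...,2]
for o in comp(im,P,(z>30)&(z<46),rk(-34,0),150,8): print(o,to_rk(o[2][0]),o[2][3]-np.pi/2-RY)
st()
E
```

```text
False
down t52.6 tcp [640.5  14.3 107.7] F [ 0.3 -0.7  0.6] w0.750 g0.0
grip t53.0 tcp [640.6  14.3 107.7] F [-0.5  0.9  3.5] w0.415 g61.6
over t54.6 tcp [515.5  18.1 130. ] F [-0.  -0.1 -3.7] w0.412 g60.7
True
set t56.5 tcp [515.   18.2  43.6] F [-1.3 -0.1  4.3] w0.414 g61.8
rel t56.9 tcp [514.2  18.3  42.7] F [-0.3  0.5 -0.4] w0.748 g0.0
(np.int32(1248), array([514. ,  15.5,  35.1]), (array([514.9,  17.4]), 299.5, 36.9, np.float64(1.5422))) [-34.09083706  -0.7967612 ] -0.0022963267948965423
(np.int32(150), array([613.2, -88.3,  39.8]), (array([614.1, -88.4]), 80.3, 15.0, np.float64(-0.0247))) [  67.85707633 -103.95151366] -1.5691963267948965
(np.int32(149), array([613.7, -41.1,  39.4]), (array([614.6, -41.9]), 82.4, 14.3, np.float64(0.015))) [ 67.13409439 -57.45444604] -1.5294963267948967
(np.int32(144), array([610.9,  -7.1,  38.8]), (array([610.3,  -7.3]), 70.3, 15.8, np.float64(-0.0311))) [ 61.92570634 -22.97948855] -1.5755963267948965
(np.int32(79), array([544.7, -25.2,  38. ]), (array([544.6, -23.7]), 59.0, 10.3, np.float64(1.5334))) [ -3.32030267 -41.10152783] -0.011096326794896461
(np.int32(77), array([ 541.8, -102.9,   38.4]), (array([ 542.7, -103.3]), 56.0, 9.4, np.float64(-1.5677))) [  -3.12640694 -120.7239644 ] -3.112196326794897
(np.int32(22), array([653.1,  72.7,  43.4]), (array([651.6,  72.8]), 13.4, 11.5, np.float64(0.04))) [101.10503661  58.17887565] -1.5044963267948965
(np.int32(21), array([650.6,  36.3,  42.8]), (array([650.9,  37.7]), 14.3, 11.9, np.float64(1.5576))) [101.32830227  23.07260623] 0.013103673205103538
(np.int32(10), array([650.3,  -8.8,  44.8]), (array([651.6,  -7.3]), 14.2, 6.2, np.float64(-1.5261))) [103.21142377 -21.89342377] -3.0705963267948966
 t61.2 tcp [ 400.1 -299.9  250. ] F [-0.8  0.9 -0.6] w0.751 g0.0
```

View pics/t4.png

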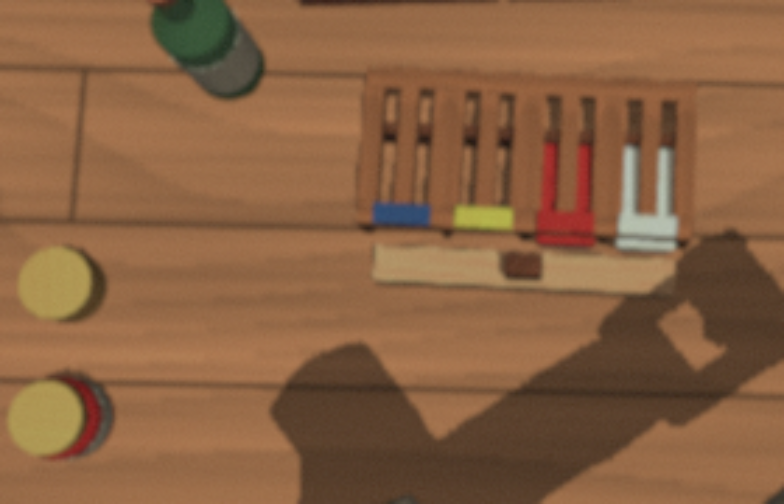

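The bar lies at rack (-34, -1) mm and is parallel to the rack to within 0.002 rad, and both tins are home. Handing in.

```bash
python3 -c "
from bench import *
print(hand_in())"
```

```text
the job is handed in; nothing more can be done
None
```

The job is handed in, with no verdict returned. By the last top-camera check, the red and white tins (the only two present) are home in their bays, and the stop bar lies centred and parallel about 8 mm off their ends.

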